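# Bring the sample shuttle to the reader's lens and start the reading

## Task

With closed fingertips, push the orange post of the sample shuttle along the L-shaped slot of the optical reader: along the first leg to the corner, round it, and down the second leg until the shuttle is fully home at the end of the slot, in front of the lens. Then press the reader's green key down to start the reading, let it come up again, and move clear. Only push: do not take the post between the fingers, do not press the key before the shuttle is home, and leave everything else standing on the bench and on the reader where it is.

Things in the scene. Friction and masses are not known exactly. Their poses are not given: they have to be found in the camera images.
- reader: Optical reader fixed to the bench, turned up to 35 deg about vertical. Origin at bench level. Aluminium deck, x -100..100, y -90..150 mm, top 24 mm above the bench, with an L slot 16 mm wide through its 8 mm cover plate: first leg along +x from (-45,-40) to the corner (45,-40), second along +y to (45,40) mm. Cream head with lens (looking -y): x 5..90, y 78..145 mm, top 79 mm above the bench.
- slot_start (a point): Start of the slot's first leg, on its centre line, at the deck's top surface. The slot's end walls lie 8 mm beyond its three points (start, corner, end). The first leg runs 90 mm to the corner, the second 80 mm.
- slot_corner (a point): Corner of the slot on its centre line, at the deck's top surface (24 mm above the bench).
- slot_end (a point): Far end of the slot's second leg on its centre line, at the deck's top surface, where the shuttle's axis belongs; the end wall lets the shuttle go at most 2 mm beyond it. Axes as the reader's.
- shuttle: Sample shuttle, round, about 160 g, slides with light friction and stays where left. Origin on its axis under its black flange (44 mm dia, 6 thick), which rests on the deck. Orange push post 24 mm dia, 6 to 36 mm above the origin. Its 12 mm pin runs in the slot with a 30 mm foot under the plate: captive, rocks about 3 deg. Starts in the first leg, 0 to 35 mm from slot_start.
- post_top (a point): Centre of the top of the shuttle's orange post, 36 mm above the shuttle's origin.
- start_key (a joint): Travel of the round green spring key on the reader's deck, m: 0 up, 0.006 fully down (about 4 N); it springs back. The reading starts at 0.004.
- start_key_top (a point): Centre of the top face of the green key (30 mm diameter, in a black housing) when up; on the deck at x -68, y 50 mm of the reader; pressed straight down.
- vial: Amber vial 20 mm diameter, 42 mm tall with white cap, standing loose on the reader's deck between the key and the cream head. Origin under its centre. Leave it.
- dish: Open glass dish 60 mm diameter, 16 mm tall, on the bench close beside the reader's -y side. Origin under its centre. Leave it.
- reagent: Amber reagent bottle, 64 mm diameter, 130 mm tall, on the bench. Origin under its centre. Leave it.
- wash: White bottle with blue cap, 64 mm diameter, 150 mm tall, on the bench. Origin under its centre. Leave it.
- beaker: Glass beaker, 72 mm diameter, 90 mm tall, on the bench. Origin under its centre. Leave it.
- driver: Screwdriver 160 mm long lying on the bench along its own x, close beside the reader's +y side. Leave it.
- tubes: Teal block 100 by 60 mm with capped sample tubes, 61 mm tall in all, on the bench. Origin under its centre. Leave it.

How it is judged:
By the outcome, as a careful person would: the job done as asked, in the order asked, and still so for the second after the job is handed in, with the robot touching nothing.
It also fails if it takes over 51 s, if anything falls off the work surface, if the arm or the gripper's body presses on something with over 40 N, if the wrist force passes 120 N, or if a joint passes its speed limit or range.

## Robot

A 7-joint arm with a two-finger parallel gripper is mounted at the origin on the work surface. World frame = base frame: x ahead of the robot, y to its left, z up, the work surface at z = 0. Lengths are in m, angles in rad, forces in N, time in s.
With the tool pointing down it reaches from about 0.425 to 0.925 m from the base axis. Payload 6.8 kg.
Tool frame: the origin (TCP) lies midway between the tips of the shut fingers; the grasp point (between the pads) lies r.tcp_to_grasp behind it (r.tcp_to_grasp is the distance from the TCP to the grasp point, in m); x points along the fingers, y is the direction in which the jaws open and shut, and the axes are right-handed (so a half turn about x gives the same grasp; the last joint's range is limited). The gripper opens to 85 mm and grips with 20 to 120 N. Pads are 22 mm wide; open, the fingers measure 114 mm over their backs; the gripper's body (76 mm by 85 mm) begins 54 mm behind the grasp point. The pads swing forward as they close: fully open they stand 13 mm farther back than shut.
Start: joints at [-1.382, 0.477, 0.022, 1.555, -0.011, 1.109, -0.083], TCP at [0.197, 0.646, 0.231] pointing down, gripper open.
Joint ranges: [-2.96, 2.96], [-0.34, 2.1], [-1.41, 1.46], [0.24, 2.44], [-1.37, 4.51], [0.17, 1.92], [-2.96, 2.96]. Speed limits (rad/s): [2.39, 2.39, 3.14, 3.14, 3.14, 3.14, 3.14].

## Interface

Orientations are given as a rotation vector (axis times angle).
In Python, from bench import r, grab_frame, search_frame, cut_out, pinpoint gives the robot as it stands. The module is installed in compiled form; this text tells all that it offers.
- The arm moves only by the tool apply_moves, never from a script. Its argument "commands" is a list of rows, each a list of 7 numbers: the finger opening in mm, from 0 to 85.4, then the shift along the tool's x, y, z in mm, then the turn, a rotation vector about the tool's x, y, z in rad. A call has 1 to 20 rows; each row is the pose to reach, as a shift and turn from the pose commanded when the call began, along the tool's axes at that moment; what a row does not reach only later rows make up. A row lasts 1/10 s, in which the tool goes at most 50 mm and 8.59 degrees, less where a joint would pass 70% of its speed; a pose out of reach is approached as far as the arm can. A call with a gripper value outside its range is refused whole. The fingers move at their own pace and stop on an object; "force" is the grip in N (left out, the last holds). Time passes only in rows, so rows that repeat a pose let the fingers close. It gives the time, the measured TCP pose, the force and the opening at its end, in the units of the state.
- r.get_obs(): the state, without advancing time (a new reading comes with each control period).
- grab_frame(name): name is "scene" or "top" or "wrist"; returns a dict with "pixels" (480x640x3 uint8, red, green, blue), "mtx" (3x3 intrinsics, pixels), "distortion" ([k1, k2, p1, p2, k3] as OpenCV has them; the pictures are not rectified), "position" and "rotation" of the camera in the world; the wrist camera has in their place "T_tool_cam" (4x4, takes a point from camera to tool coordinates, whose origin is the TCP and whose axes are the tool frame's). Camera axes: x right, y down, z forward; pixel columns grow to the right and rows downward; lengths in m; the calibration is good to about 2 mm. A picture is of the moment at which its call begins: read the wrist's pose just before it. There is no depth.
- r.hand_in(): hands the job in, once; it reports no verdict.
Trained networks look in the newest picture that a camera, given by its name, has taken for a name from the list of things; names that differ only in an ending like _2 or _b are one class to them, and where a whole thing is asked for, a point or a joint stands for the part that bears it (a point fixed in the world has none). Each returns a list of dicts, best first, with "confidence" (0 to 1); they miss things now and then, are a little off and sometimes report something else, mostly with a low value. They report only what shows in the picture. A call takes as long as a camera call.
- search_frame(label, camera): "point" ([column, row] as shares, 0 to 1, of the picture: columns of its width, rows of its height, amid what is visible of it).
- cut_out(label, camera): "pixels" (480x640 bool, what is visible of it) and "point" ([column, row] as shares, 0 to 1, of the picture: columns of its width, rows of its height, amid what is visible of it).
- pinpoint(label, camera): "point" ([column, row] as shares, 0 to 1, of the picture: columns of its width, rows of its height: a listed point, or the origin of a listed thing).
The state is a dict: "clock": time; "joints": joint angles; "qvel": joint speeds; "tau": joint torques, N m; "tcp_pos": TCP position; "orientation": TCP orientation; "contact_force": force on the tool from outside, world axes, zero at the start; "moment": the same for the moment, N m; "grip_width": finger opening in m.
Only numpy, scipy, OpenCV 4.12 (cv2) and the standard library are available. Lean on these libraries where they do the work, as an engineer would, in place of code of your own. Each camera call takes 0.05 s, during which the arm holds its last target.

## Working session

There is one attempt and no reset: what is moved stays moved. The work goes in short steps, Python scripts to look and compute and a tool call to move; the robot and the scene stay as the last step left them, time stands still between calls to the robot, and variables do not carry over. Pictures are saved under pics/ and viewed, and the job is handed in when it is done.

Besides the shell and the picture viewer there is one more tool, called after ">>>" by a JSON object that holds its "name" and its "arguments", one argument or row to a line. apply_moves: Moves the arm, as the interface text tells. Its arguments: {"type":"object","properties":{"commands":{"type":"array"},"force":{"type":"number"}},"required":["commands"]}

```bash
mkdir -p pics; cat > h.py <<'E'
import numpy as np, cv2
from bench import r, grab_frame, search_frame, cut_out, pinpoint
from scipy.spatial.transform import Rotation as R
def cam(f):
    if 'position' in f:
        Rm=np.array(f['rotation']); 
        if Rm.shape!=(3,3): Rm=R.from_rotvec(Rm).as_matrix()
        return Rm,np.array(f['position'])
    o=f['obs']; Rt=R.from_rotvec(o['orientation']).as_matrix(); T=np.array(f['T_tool_cam'])
    return Rt@T[:3,:3], Rt@T[:3,3]+np.array(o['tcp_pos'])
def grab(n):
    o=r.get_obs(); f=grab_frame(n); f['obs']=o; return f
def ray_z(f,uv,z):
    Rm,p=cam(f); n=cv2.undistortPoints(np.array([[uv]],float),np.array(f['mtx']),np.array(f['distortion']))[0,0]
    d=Rm@np.array([n[0],n[1],1]); return p+d*(z-p[2])/d[2]
def proj(f,P):
    Rm,p=cam(f); rv,_=cv2.Rodrigues(Rm.T); 
    return cv2.projectPoints(np.array(P,float).reshape(-1,3),rv,-Rm.T@p,np.array(f['mtx']),np.array(f['distortion']))[0][:,0]
def save(f,n): cv2.imwrite('pics/'+n,cv2.cvtColor(f['pixels'],cv2.COLOR_RGB2BGR))
Z=dict(slot_start=.024,slot_corner=.024,slot_end=.024,post_top=.06,start_key_top=None,shuttle=.024,vial=.024,reader=0,dish=0,reagent=0,wash=0,beaker=0,driver=0,tubes=0)
E
python3 - <<'E'
from h import *
o=r.get_obs(); print({k:np.round(v,3) for k,v in o.items()}, r.tcp_to_grasp)
for n in ['top','scene']:
    f=grab(n); save(f,n+'0.png'); print(n,cam(f)[1],np.round(cam(f)[0],2).tolist())
    for k,z in Z.items():
        try: l=pinpoint(k,n)
        except Exception as e: print(k,e); continue
        for q in l[:2]:
            uv=np.array(q['point'])*[640,480]
            print(k,round(q['confidence'],2),uv.round(1),np.round(ray_z(f,uv,.04 if z is None else z),4))
E
```

```text
{'clock': np.float64(0.0), 'joints': array([-1.382,  0.478,  0.022,  1.556, -0.011,  1.109, -0.083]), 'qvel': array([-0.001,  0.002, -0.001, -0.001,  0.001,  0.   ,  0.001]), 'tau': array([-1.0000e-03, -5.9644e+01,  1.6080e+00, -2.8120e+01,  1.3000e-02,
        9.0000e-03, -0.0000e+00]), 'tcp_pos': array([0.197, 0.645, 0.23 ]), 'orientation': array([ 0.232,  1.558, -0.234]), 'contact_force': array([-0.293,  0.598,  0.785]), 'moment': array([-0.038, -0.046, -0.041]), 'grip_width': np.float64(0.085)} 0.0187
top [ 0.31434714 -0.00460325  1.33921644] [[-0.03, -0.98, 0.19], [-1.0, 0.03, -0.02], [0.01, -0.19, -0.98]]
slot_start 0.85 [307.1 235.3] [0.5524 0.0072 0.024 ]
slot_start 0.71 [308.7 225.8] [0.5786 0.0022 0.024 ]
slot_corner 0.69 [303. 205.] [0.6374 0.0165 0.024 ]
slot_end 0.93 [271.4 207.6] [0.6322 0.1033 0.024 ]
post_top 0.49 [306.6 222.4] [0.5808 0.0073 0.06  ]
post_top 0.49 [305.1 225.7] [0.5719 0.0115 0.06  ]
start_key_top 0.4 [276.9 250.2] [0.5113 0.0884 0.04  ]
shuttle 0.53 [305.4 224.4] [0.5827 0.011  0.024 ]
vial 0.44 [251.6 243.5] [0.5337 0.1578 0.024 ]
vial 0.36 [278.  2
[... 837 characters left out ...]
4  ]
start_key_top 0.38 [333.4 246.1] [0.6103 0.0276 0.04  ]
shuttle 0.57 [313.8 253.5] [0.5745 0.0007 0.024 ]
shuttle 0.56 [268.2 448.8] [ 0.6884 -0.3977  0.024 ]
vial 0.68 [366.1 141.4] [0.5332 0.4027 0.024 ]
vial 0.42 [326.8 207.5] [0.5409 0.1378 0.024 ]
reader 0.9 [333.2 248.3] [0.6002 0.0489 0.    ]
dish 0.77 [288.4 290.9] [ 0.5613 -0.0979  0.    ]
reagent 0.85 [368. 142.] [0.5295 0.4296 0.    ]
reagent 0.46 [414.4 163.3] [0.6762 0.4023 0.    ]
wash 0.55 [178.2 428.1] [ 0.5204 -0.4343  0.    ]
wash 0.25 [411.7 163.9] [0.6704 0.3969 0.    ]
beaker 0.9 [413.8 162.8] [0.6741 0.4035 0.    ]
tubes 0.69 [269.3 448.4] [ 0.6848 -0.3926  0.    ]
tubes 0.57 [341.7 254.8] [ 0.6259  0.0405 -0.    ]
```

```bash
python3 - <<'E'
import cv2
a=cv2.imread('pics/top0.png'); cv2.imwrite('pics/top0c.png',cv2.resize(a[150:320,180:400],None,fx=3.5,fy=3.5,interpolation=cv2.INTER_CUBIC))
a=cv2.imread('pics/scene0.png'); cv2.imwrite('pics/scene0c.png',cv2.resize(a[170:330,240:440],None,fx=3.5,fy=3.5,interpolation=cv2.INTER_CUBIC))
E
```

```text
(no output)
```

View pics/top0c.png

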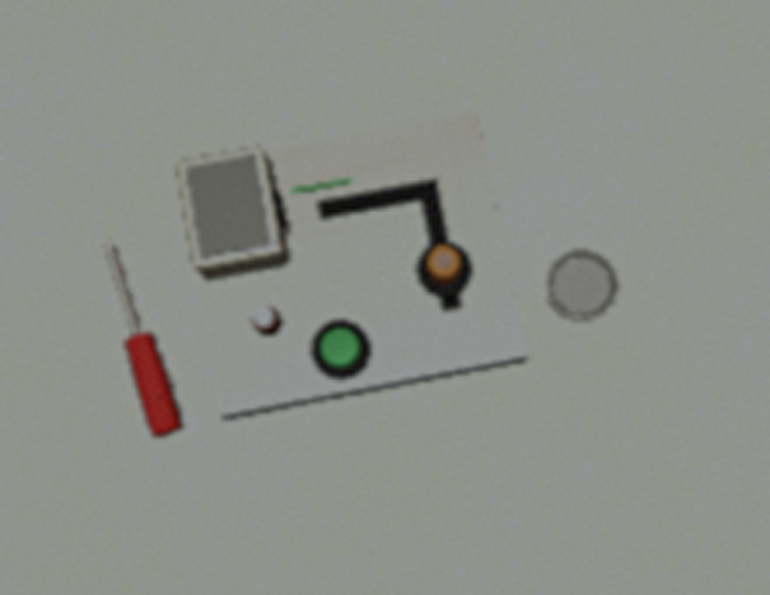

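View pics/scene0c.png

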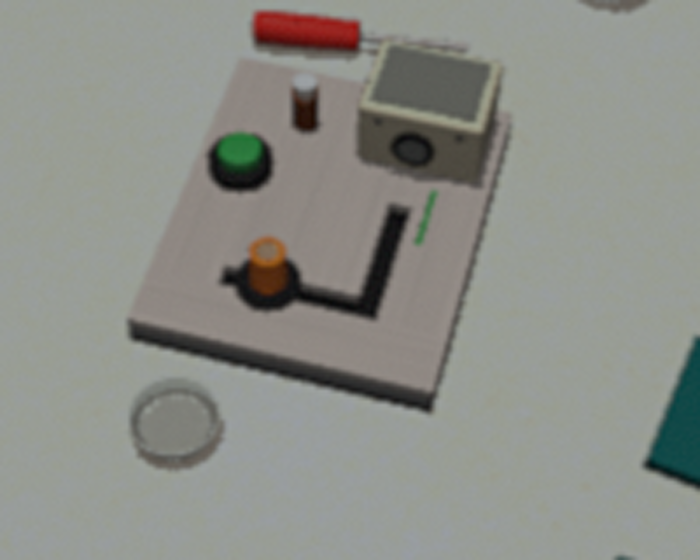

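View pics/scene0.png

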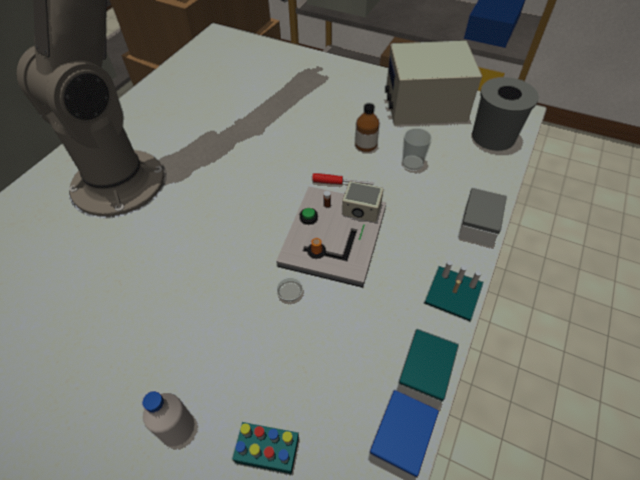

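```bash
cat >> h.py <<'E'
def rel(target,Rt=None,o=None):
    """shift (mm) and turn in tool axes from current measured pose"""
    o=o or r.get_obs(); Rm=R.from_rotvec(o['orientation']).as_matrix()
    d=Rm.T@(np.array(target)-o['tcp_pos'])*1000
    t=R.from_matrix(Rm.T@Rt).as_rotvec() if Rt is not None else np.zeros(3)
    return d.round(1),t.round(4)
def down(yaw,flip=0):
    "tool x down, tool z along reader direction yaw"
    z=np.array([np.cos(yaw),np.sin(yaw),0]); x=np.array([0,0,-1.]); return np.array([x,np.cross(z,x),z]).T
E
python3 - <<'E'
from h import *
o=r.get_obs(); print(np.round(R.from_rotvec(o['orientation']).as_matrix(),3))
f=grab('wrist'); print(np.round(f['T_tool_cam'],3), f['mtx']); save(f,'w0.png')
for a in (0,90,180,-90):
    print(a,rel([.58,.04,.26],down(np.deg2rad(9+a))))
E
```

```text
[[-0.     0.292  0.956]
 [ 0.     0.956 -0.292]
 [-1.    -0.    -0.   ]]
[[-0.    -0.286  0.958 -0.143]
 [ 1.    -0.001 -0.     0.002]
 [ 0.001  0.958  0.286 -0.073]
 [ 0.     0.     0.     1.   ]] [[394.21543181   0.         318.63565984]
 [  0.         394.21543181 241.27644221]
 [  0.           0.           1.        ]]
0 (array([ -28.7, -467.1,  543. ]), array([-0.4539, -0.    , -0.    ]))
90 (array([ -28.7, -467.1,  543. ]), array([-2.0247,  0.    , -0.    ]))
180 (array([ -28.7, -467.1,  543. ]), array([ 2.6877, -0.    ,  0.    ]))
-90 (array([ -28.7, -467.1,  543. ]), array([ 1.1169, -0.    , -0.    ]))
```

>>> {"name": "apply_moves", "arguments": {
  "commands": [
    [0,-28,-467,533,-0.4539,0,0],
    [0,-28,-467,533,-0.4539,0,0],
    [0,-28,-467,533,-0.4539,0,0],
    [0,-28,-467,533,-0.4539,0,0],
    [0,-28,-467,533,-0.4539,0,0],
    [0,-28,-467,533,-0.4539,0,0],
    [0,-28,-467,533,-0.4539,0,0],
    [0,-28,-467,533,-0.4539,0,0],
    [0,-28,-467,533,-0.4539,0,0],
    [0,-28,-467,533,-0.4539,0,0],
    [0,-28,-467,533,-0.4539,0,0],
    [0,-28,-467,533,-0.4539,0,0],
    [0,-28,-467,533,-0.4539,0,0],
    [0,-28,-467,533,-0.4539,0,0],
    [0,-28,-467,533,-0.4539,0,0],
    [0,-28,-467,533,-0.4539,0,0],
    [0,-28,-467,533,-0.4539,0,0],
    [0,-28,-467,533,-0.4539,0,0],
    [0,-28,-467,533,-0.4539,0,0],
    [0,-28,-467,533,-0.4539,0,0]
  ]
}}

```text
clock: 3.55
tcp_pos: [0.5701, 0.0443, 0.2593]
orientation: [-0.125, 1.567, 0.125]
contact_force: [-0.1, 0.0, 0.5]
grip_width: -0.0001
```

```bash
python3 - <<'E'
from h import *
o=r.get_obs(); print({k:np.round(v,3) for k,v in o.items() if k!='tau'})
f=grab('wrist'); save(f,'w1.png')
import pickle; pickle.dump(f,open('w1.pkl','wb'))
for k,z in Z.items():
        for q in pinpoint(k,'wrist')[:2]:
            uv=np.array(q['point'])*[640,480]
            print(k,round(q['confidence'],2),uv.round(1),np.round(ray_z(f,uv,.04 if z is None else z),4))
E
```

```text
{'clock': np.float64(3.55), 'joints': array([-0.407,  0.284,  0.272,  1.79 , -0.086,  1.079,  1.625]), 'qvel': array([ 0.005, -0.001,  0.006, -0.004,  0.001, -0.002,  0.003]), 'tcp_pos': array([0.57 , 0.044, 0.259]), 'orientation': array([-0.125,  1.567,  0.125]), 'contact_force': array([-0.104,  0.045,  0.476]), 'moment': array([ 0.015,  0.037, -0.014]), 'grip_width': np.float64(-0.0)}
slot_start 0.81 [278.5 179.9] [0.5556 0.005  0.024 ]
slot_corner 0.82 [281.1 266.7] [0.643  0.0191 0.024 ]
slot_end 0.59 [362.8 262.3] [0.6253 0.1007 0.024 ]
post_top 0.86 [275.  209.7] [0.5769 0.0082 0.06  ]
post_top 0.64 [518.4 198.8] [0.5324 0.2212 0.06  ]
start_key_top 0.64 [379.2 155.2] [0.5167 0.0932 0.04  ]
vial 0.57 [428.8 186.2] [0.5386 0.1492 0.024 ]
vial 0.35 [281.8 266.1] [0.6423 0.0197 0.024 ]
reader 0.81 [323.1 218.6] [0.5921 0.0545 0.    ]
dish 0.6 [180.6 173.7] [ 0.5683 -0.097   0.    ]
wash 0.16 [518.3 195.9] [0.5353 0.2529 0.    ]
beaker 0.92 [601.8 328.1] [0.671  0.4048 0.    ]
driver 0.56 [517.2 198.2] [0.5379 0.2524 0.    ]
```

View pics/w1.png

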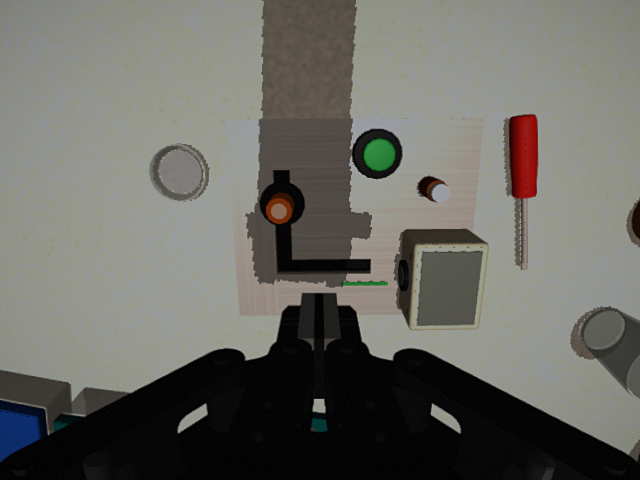

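```bash
python3 - <<'E'
import cv2
a=cv2.imread('pics/w1.png'); b=cv2.resize(a[140:300,240:400],None,fx=5,fy=5,interpolation=cv2.INTER_CUBIC)[:600]
b=cv2.convertScaleAbs(b,alpha=2,beta=10); cv2.imwrite('pics/w1c.png',cv2.resize(a[155:285,225:400],None,fx=4.5,fy=4.5,interpolation=cv2.INTER_CUBIC)*1)
E
```

```text
(no output)
```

View pics/w1c.png

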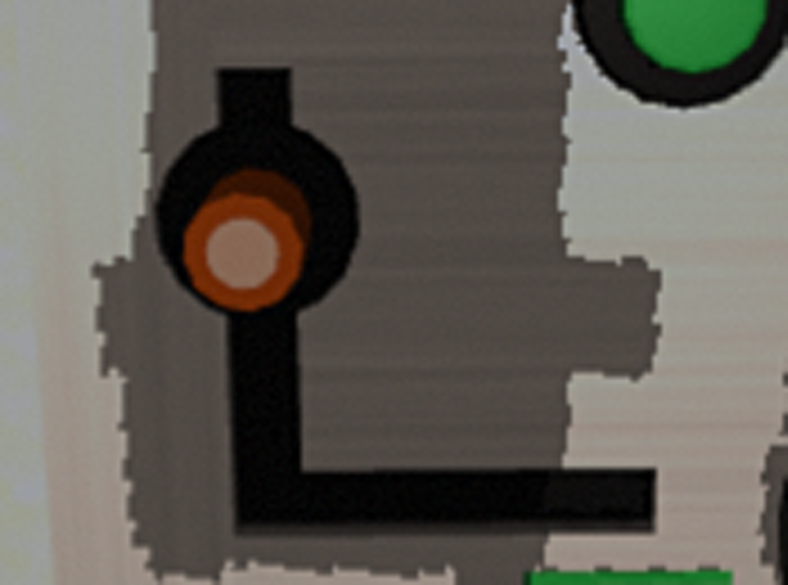

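```bash
python3 - <<'E'
from h import *
import pickle
from scipy.optimize import least_squares
f=pickle.load(open('w1.pkl','rb'))
M=np.array([[-53,-48],[-53,-32],[37,-32],[37,48],[53,48],[53,-48]])/1000
px=np.array([[218,70],[291,69],[301,471],[655,469],[655,532],[236,533]])/4.5+[225,155]
W=np.array([ray_z(f,p,.024) for p in px])[:,:2]
def tr(q,m): c,s=np.cos(q[2]),np.sin(q[2]); return m@np.array([[c,s],[-s,c]])+q[:2]
s=least_squares(lambda q:(tr(q,M)-W).ravel(),[.59,.05,.17]); q=s.x
print(q,np.rad2deg(q[2]),(s.fun.reshape(-1,2)*1000).round(1).tolist())
def inv(w): c,sn=np.cos(q[2]),np.sin(q[2]); return (np.array(w)[:2]-q[:2])@np.array([[c,-sn],[sn,c]])*1000
print('start,corner,end,key',tr(q,np.array([[-45,-40],[45,-40],[45,40],[-68,50]])/1000).round(4).tolist())
print('flange',inv(ray_z(f,np.array([258,217])/4.5+[225,155],.030)),'post',inv(ray_z(f,np.array([243,252])/4.5+[225,155],.060)))
for k in ['start_key_top']:
    c=np.array([380,154.5])
    for z in (.034,.038,.042,.046): print(z,inv(ray_z(f,c,z)))
print('key circ', [proj(f,np.r_[tr(q,np.array([[-.068,.05]]))[0],z]).round(1).tolist() for z in (.034,.038,.042,.046)])
for n in ['top','scene']:
    g=grab(n); l=cut_out('start_key','%s'%n)
    m=l[0]['pixels'] if l else None
    a=g['pixels'].astype(int); gm=(a[...,1]>a[...,0]+40)&(a[...,1]>a[...,2]+30)
    n_,lab,st,ce=cv2.connectedComponentsWithStats(gm.astype(np.uint8)); i=1+np.argmax(st[1:,4]); print(n,st[i],ce[i])
    print([proj(g,np.r_[tr(q,np.array([[-.068,.05]]))[0],z]).round(1).tolist() for z in (.034,.038,.042,.046)])
    print('post',[ (x['confidence'],inv(ray_z(g,np.array(x['point'])*[640,480],.06))) for x in pinpoint('post_top',n)[:1]])
a=f['pixels'].astype(int); gm=(a[...,1]>a[...,0]+40)&(a[...,1]>a[...,2]+30)
n_,lab,st,ce=cv2.connectedComponentsWithStats(gm.astype(np.uint8)); i=1+np.argmax(st[1:,4]); print(st[i],ce[i])
E
```

```text
[0.59171379 0.05472299 0.16398551] 9.395677841886696 [[-0.3, -0.4], [-0.3, 0.2], [-0.3, 0.3], [-0.4, 0.3], [0.5, -0.1], [0.9, -0.3]]
start,corner,end,key [[0.5538, 0.0079], [0.6426, 0.0226], [0.6296, 0.1015], [0.5165, 0.093]]
flange [-22.12289785 -39.60228658] post [-21.01752039 -39.95590745]
0.034 [-67.9064009   51.87529805]
0.038 [-68.20066369  51.26208358]
0.042 [-68.49492649  50.64886912]
0.046 [-68.78918929  50.03565465]
key circ [[[378.0, 154.4]], [[378.6, 154.7]], [[379.3, 155.1]], [[379.9, 155.4]]]Traceback (most recent call last):
  File "<stdin>", line 22, in <module>
    return _wrapfunc(a, 'argmax', axis=axis, out=out, **kwds)
    return bound(*args, **kwds)
ValueError: attempt to get argmax of an empty sequence
```

```bash
cat >> h.py <<'E'
Q=np.array([0.59171,0.05472,0.163986])
def rw(x,y,z): 
    c,s=np.cos(Q[2]),np.sin(Q[2]); x,y=x/1000,y/1000
    return np.array([Q[0]+c*x-s*y,Q[1]+s*x+c*y,z/1000])
def wr(w):
    c,s=np.cos(Q[2]),np.sin(Q[2]); d=np.array(w)[:2]-Q[:2]
    return np.r_[np.array([c*d[0]+s*d[1],-s*d[0]+c*d[1]])*1000,w[2]*1000]
E
python3 - <<'E'
from h import *
o=r.get_obs(); print(o['clock'],wr(o['tcp_pos']),rel(rw(-58,-40,42),down(Q[2])))
E
```

```text
4.4 [-22.84160387  -8.06614439 259.28114265] (array([217.3, -32.2, -34.9]), array([-0.0069, -0.    , -0.    ]))
```

>>> {"name": "apply_moves", "arguments": {
  "commands": [
    [0,45,-32,-35,-0.007,0,0],
    [0,90,-32,-35,-0.007,0,0],
    [0,130,-32,-35,-0.007,0,0],
    [0,165,-32,-35,-0.007,0,0],
    [0,190,-32,-35,-0.007,0,0],
    [0,205,-32,-35,-0.007,0,0],
    [0,214,-32,-35,-0.007,0,0],
    [0,217,-32,-35,-0.007,0,0],
    [0,217,-32,-35,-0.007,0,0],
    [0,217,-32,-35,-0.007,0,0]
  ]
}}

```text
clock: 5.4
tcp_pos: [0.5416, 0.006, 0.0431]
orientation: [-0.129, 1.565, 0.129]
contact_force: [0.4, -0.2, 0.5]
grip_width: -0.0003
```

```bash
python3 - <<'E'
from h import *
o=r.get_obs(); print(o['clock'],wr(o['tcp_pos']),o['contact_force'],rel(rw(-58,-40,42),down(Q[2])))
f=grab('wrist');save(f,'w2.png')
print(proj(f,o['tcp_pos']))
E
```

```text
5.4 [-57.34024259 -39.88125426  43.14753003] [ 0.35917058 -0.1969045   0.53463862] (array([ 1.1, -0.1, -0.7]), array([ 0.    ,  0.0015, -0.    ]))
[[313.96406759 311.50744054]]
```

View pics/w2.png

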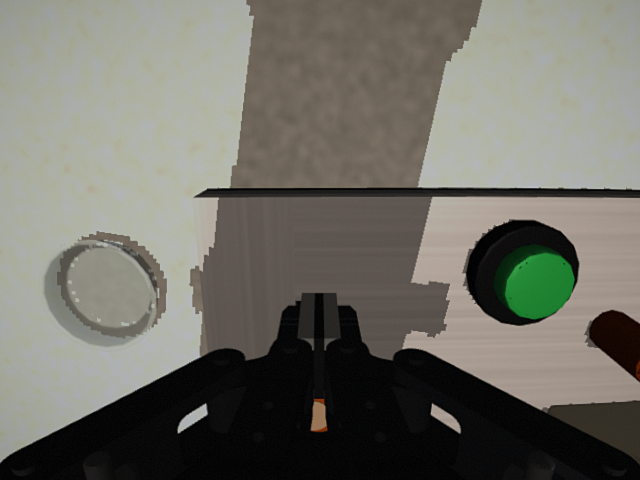

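>>> {"name": "apply_moves", "arguments": {
  "commands": [
    [0,1,0,5,0,0,0],
    [0,1,0,10,0,0,0],
    [0,1,0,14,0,0,0],
    [0,1,0,18,0,0,0],
    [0,1,0,23,0,0,0],
    [0,1,0,28,0,0,0],
    [0,1,0,33,0,0,0],
    [0,1,0,38,0,0,0],
    [0,1,0,43,0,0,0],
    [0,1,0,48,0,0,0],
    [0,1,0,53,0,0,0],
    [0,1,0,58,0,0,0],
    [0,1,0,63,0,0,0],
    [0,1,0,67,0,0,0],
    [0,1,0,70,0,0,0],
    [0,1,0,70,0,0,0]
  ]
}}

```text
clock: 7.05
tcp_pos: [0.6105, 0.0175, 0.0413]
orientation: [-0.129, 1.566, 0.129]
contact_force: [-0.1, -0.3, 0.1]
grip_width: -0.0001
```

```bash
python3 - <<'E'
from h import *
o=r.get_obs(); print(o['clock'],wr(o['tcp_pos']),o['contact_force'])
for n in ('scene','top'):
    f=grab(n);a=f['pixels'][170:330,240:440] if n=='scene' else f['pixels'][150:320,180:400]
    cv2.imwrite(f'pics/{n}3.png',cv2.resize(a,None,fx=3.5,fy=3.5,interpolation=cv2.INTER_CUBIC)[...,::-1])
    for q in pinpoint('post_top',n)[:2]: print(n,q['confidence'],wr(ray_z(f,np.array(q['point'])*[640,480],.06)))
    for q in cut_out('shuttle',n)[:1]: print(n,q['confidence'],wr(ray_z(f,np.array(q['point'])*[640,480],.04)))
E
```

```text
7.05 [ 12.50073731 -39.78177523  41.32063299] [-0.13404617 -0.34162197  0.10569411]
scene 0.63 [ 25.40840204 -38.62522474  60.        ]
scene 0.49 [ 41.42107234 -73.952674    60.        ]
scene 0.59 [ 34.20647421 -51.84767953  40.        ]
top 0.23 [-29.13311778 186.25151742  60.        ]
top 0.59 [13.91251243 96.24336257 40.        ]
```

View pics/scene3.png

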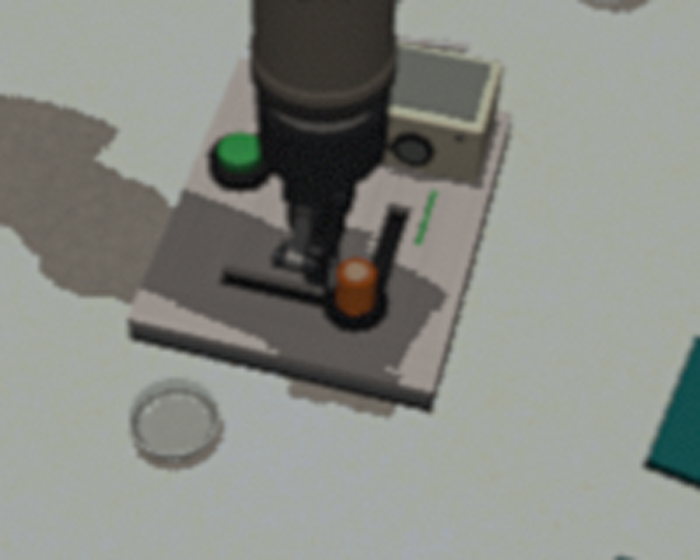

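```bash
python3 - <<'E'
from h import *
f=grab('scene'); print(wr(ray_z(f,[240+357/3.5,170+270/3.5],.06)))
# reference: same camera at start, post known at (-21.5,-40)
print(wr(ray_z(f,[240+267/3.5,170+249/3.5],.06)))
print(proj(f,rw(45,-40,60)),proj(f,rw(45,-40,24)))
E
```

```text
[ 36.61732156 -41.73442498  60.        ]
[-21.89132339 -41.60976987  60.        ]
[[345.93874964 247.3913282 ]] [[345.44782161 257.01505734]]
```

>>> {"name": "apply_moves", "arguments": {
  "commands": [
    [0,0,0,3,0,0,0],
    [0,0,0,6,0,0,0],
    [0,0,0,8,0,0,0],
    [0,0,0,9,0,0,0],
    [0,0,0,9,0,0,0]
  ]
}}

```text
clock: 7.9
tcp_pos: [0.6192, 0.019, 0.0413]
orientation: [-0.129, 1.567, 0.129]
contact_force: [-0.2, 0.2, 0.4]
grip_width: -0.0001
```

```bash
python3 - <<'E'
from h import *
o=r.get_obs(); print(o['clock'],wr(o['tcp_pos']),o['contact_force'])
f=grab('scene');a=f['pixels'][210:290,300:400]; cv2.imwrite(f'pics/scene4.png',cv2.resize(a,None,fx=7,fy=7,interpolation=cv2.INTER_CUBIC)[...,::-1])
E
```

```text
7.9 [ 21.23663458 -39.75689295  41.29069194] [-0.20874877  0.19732114  0.40127681]
```

View pics/scene4.png

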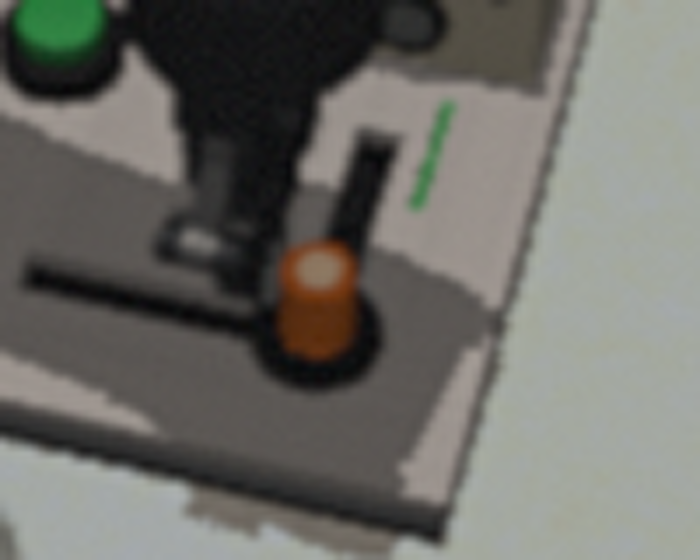

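>>> {"name": "apply_moves", "arguments": {
  "commands": [
    [0,0,0,0.5,0,0,0],
    [0,0,0,1,0,0,0],
    [0,0,0,1.3,0,0,0],
    [0,0,0,1.3,0,0,0]
  ]
}}

```text
clock: 8.35
tcp_pos: [0.6201, 0.0191, 0.0413]
orientation: [-0.129, 1.567, 0.129]
contact_force: [0.3, 0.3, 0.1]
grip_width: 0.0003
```

```bash
python3 - <<'E'
from h import *
o=r.get_obs(); print(o['clock'],wr(o['tcp_pos']),o['contact_force'],rel(rw(45,-82,100),down(Q[2])),rel(rw(45,-82,41.5),down(Q[2])))
E
```

```text
8.35 [ 22.21297411 -39.82044683  41.26679737] [0.31712771 0.34087896 0.05187729] (array([-58.7, -42.2,  22.8]), array([ 0.0001, -0.0001, -0.    ])) (array([ -0.2, -42.2,  22.8]), array([ 0.0001, -0.0001, -0.    ]))
```

>>> {"name": "apply_moves", "arguments": {
  "commands": [
    [0,0,0,-5,0,0,0],
    [0,-3,0,-9,0,0,0],
    [0,-30,0,-9,0,0,0],
    [0,-50,-10,-9,0,0,0],
    [0,-50,-30,5,0,0,0],
    [0,-50,-42,23,0,0,0],
    [0,-50,-42,23,0,0,0],
    [0,-30,-42,23,0,0,0],
    [0,-12,-42,23,0,0,0],
    [0,-3,-42,23,0,0,0],
    [0,0,-42,23,0,0,0],
    [0,0,-42,23,0,0,0]
  ]
}}

```text
clock: 9.55
tcp_pos: [0.6494, -0.0184, 0.0413]
orientation: [-0.129, 1.567, 0.129]
contact_force: [1.1, 0.4, 0.7]
grip_width: 0.0002
```

```bash
python3 - <<'E'
from h import *
o=r.get_obs(); print(o['clock'],wr(o['tcp_pos']),o['contact_force'])
f=grab('wrist');save(f,'w5.png')
f=grab('scene');a=f['pixels'][210:290,300:400]; cv2.imwrite(f'pics/scene5.png',cv2.resize(a,None,fx=7,fy=7,interpolation=cv2.INTER_CUBIC)[...,::-1])
E
```

```text
9.55 [ 44.97064077 -81.55784075  41.25399583] [1.06547426 0.41801733 0.73676409]
```

View pics/scene5.png

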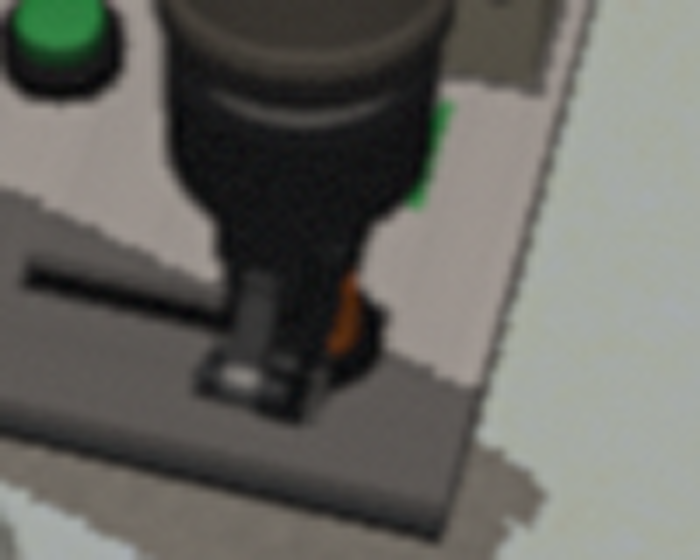

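View pics/w5.png

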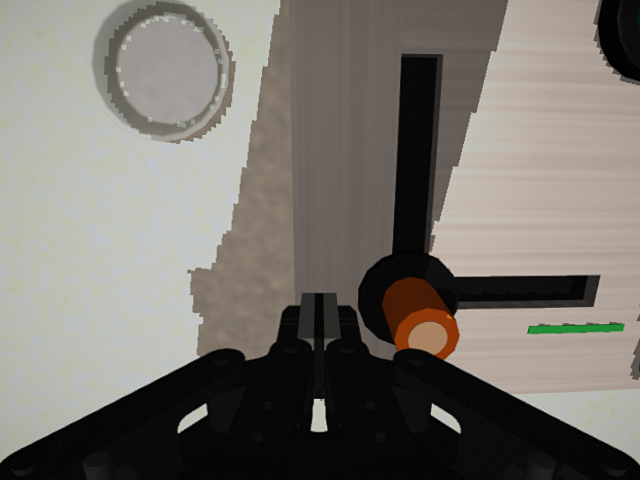

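>>> {"name": "apply_moves", "arguments": {
  "commands": [
    [0,0,8,0,0,0,0],
    [0,0,16,0,0,0,0],
    [0,0,19,0,0,0,0],
    [0,0,22,0,0,0,0],
    [0,0,26,0,0,0,0],
    [0,0,31,0,0,0,0],
    [0,0,36,0,0,0,0],
    [0,0,41,0,0,0,0],
    [0,0,46,0,0,0,0],
    [0,0,51,0,0,0,0],
    [0,0,56,0,0,0,0],
    [0,0,61,0,0,0,0],
    [0,0,66,0,0,0,0],
    [0,0,71,0,0,0,0],
    [0,0,76,0,0,0,0],
    [0,0,81,0,0,0,0],
    [0,0,86,0,0,0,0],
    [0,0,89,0,0,0,0],
    [0,0,90,0,0,0,0],
    [0,0,90,0,0,0,0]
  ]
}}

```text
clock: 11.65
tcp_pos: [0.635, 0.0704, 0.0413]
orientation: [-0.129, 1.567, 0.129]
contact_force: [-0.5, -1.0, -0.4]
grip_width: -0.0001
```

```bash
python3 - <<'E'
from h import *
o=r.get_obs(); print(o['clock'],wr(o['tcp_pos']),o['contact_force'])
f=grab('wrist');save(f,'w6.png')
E
```

```text
11.65 [45.26603686  8.41924136 41.27528841] [-0.5264974  -0.97633547 -0.36374171]
```

View pics/w6.png

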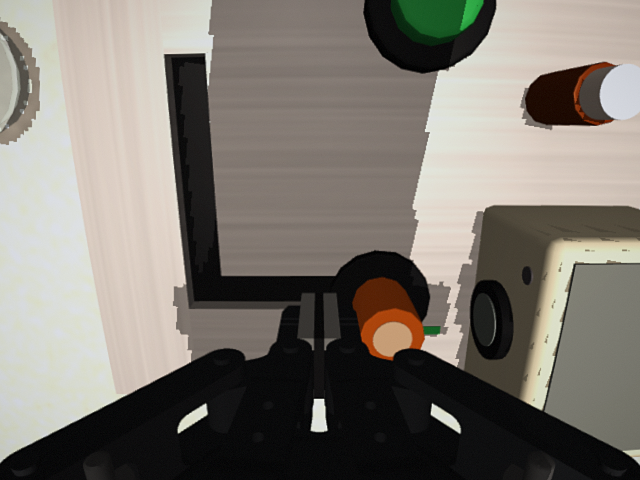

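```bash
python3 - <<'E'
from h import *
f=grab('wrist')
print(wr(ray_z(f,[393,339],.06)), wr(ray_z(f,[380,293],.03)))
E
```

```text
[46.84592181 36.62777995 60.        ] [42.33594663 36.18954374 30.        ]
```

>>> {"name": "apply_moves", "arguments": {
  "commands": [
    [0,0,4,0,0,0,0],
    [0,0,8,0,0,0,0],
    [0,0,10,0,0,0,0],
    [0,0,11,0,0,0,0],
    [0,0,11,0,0,0,0]
  ]
}}

```text
clock: 12.25
tcp_pos: [0.6338, 0.0789, 0.0416]
orientation: [-0.13, 1.566, 0.126]
contact_force: [0.7, -5.5, 0.8]
grip_width: 0.0003
```

```bash
python3 - <<'E'
from h import *
o=r.get_obs(); print(o['clock'],wr(o['tcp_pos']),o['contact_force'])
f=grab('wrist');save(f,'w7.png')
print(proj(f,[rw(45,40,60),rw(45,40,30)]+[rw(45+22*np.cos(t),40+22*np.sin(t),30) for t in np.arange(0,6.28,np.pi/4)]).round().tolist())
E
```

```text
12.25 [45.43331488 16.97798959 41.5823411 ] [ 0.66875674 -5.46382796  0.7746934 ]
[[378.0, 334.0], [368.0, 298.0], [366.0, 343.0], [402.0, 330.0], [419.0, 298.0], [407.0, 264.0], [370.0, 249.0], [332.0, 264.0], [317.0, 298.0], [331.0, 330.0]]
```

View pics/w7.png

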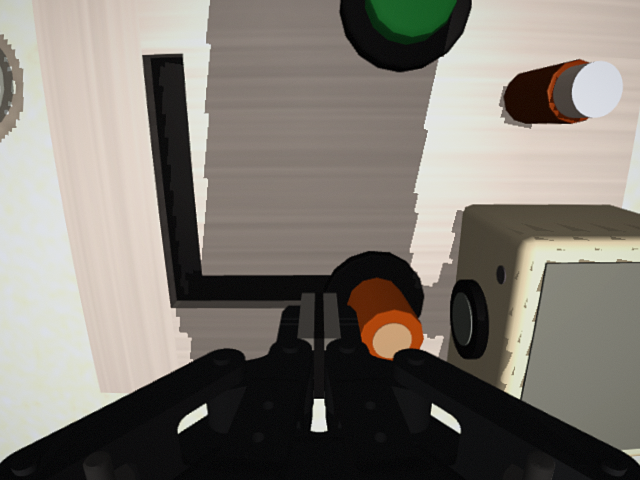

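```bash
python3 - <<'E'
from h import *
f=grab('wrist')
print('vial base?',wr(ray_z(f,[515,97],.024)),'cap top',wr(ray_z(f,[597,89],.066)))
print('key top img later', rel(rw(45,5,120)), rel(rw(-68,50,120)), r.get_obs()['joints'].round(2))
E
```

```text
vial base? [-37.54017941  96.06082472  24.        ] cap top [-37.70316632 100.84573265  66.        ]
key top img later (array([-78.4, -12.2,  -0.4]), array([0., 0., 0.])) (array([ -78.6,   32.6, -113.4]), array([0., 0., 0.])) [-0.39  0.65  0.23  1.79 -0.2   0.72  1.68]
```

>>> {"name": "apply_moves", "arguments": {
  "commands": [
    [0,0,-6,0,0,0,0],
    [0,-2,-12,0,0,0,0],
    [0,-30,-14,0,0,0,0],
    [0,-60,-14,0,0,0,0],
    [0,-78,-10,-15,0,0,0],
    [0,-78,5,-50,0,0,0],
    [0,-78,25,-90,0,0,0],
    [0,-78,32,-110,0,0,0],
    [0,-78,32,-113,0,0,0],
    [0,-78,32,-113,0,0,0]
  ]
}}

```text
clock: 13.35
tcp_pos: [0.5167, 0.0943, 0.1197]
orientation: [-0.129, 1.566, 0.13]
contact_force: [-0.2, 0.5, 0.2]
grip_width: -0.0
```

```bash
python3 - <<'E'
from h import *
o=r.get_obs(); print(o['clock'],wr(o['tcp_pos']),o['contact_force'],rel(rw(-68,50,50),down(Q[2])))
f=grab('wrist');save(f,'w8.png')
f=grab('scene');a=f['pixels'][170:330,240:440]
cv2.imwrite('pics/scene8.png',cv2.resize(a,None,fx=3.5,fy=3.5,interpolation=cv2.INTER_CUBIC)[...,::-1])
print((proj(f,[rw(45,40,60),rw(45,42,60)])-[240,170])*3.5)
for q in pinpoint('post_top','scene')[:2]: print(q['confidence'],wr(ray_z(f,np.array(q['point'])*[640,480],.06)))
E
```

```text
13.35 [-67.49929621  51.27688081 119.73854332] [-0.20344794  0.4517425   0.17087615] (array([69.7, -1.3, -0.6]), array([ 0.0006,  0.0009, -0.0004]))
[[402.39017698 175.98322588]
 [403.14449837 173.7193554 ]]
0.74 [40.57935454 38.30640556 60.        ]
0.67 [ -36.29824561 -181.04101402   60.        ]
```

View pics/w8.png

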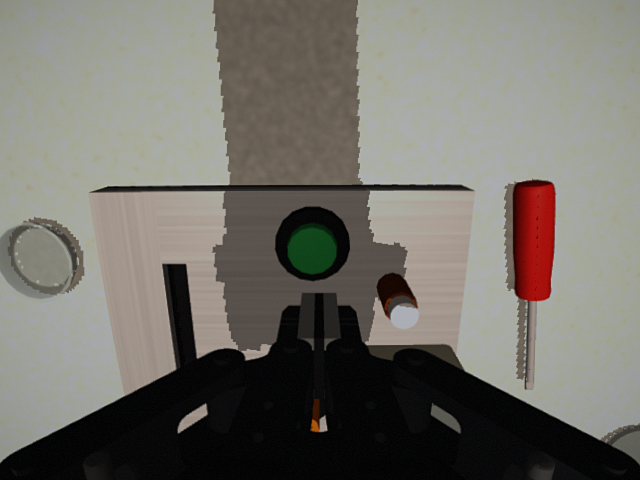

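View pics/scene8.png

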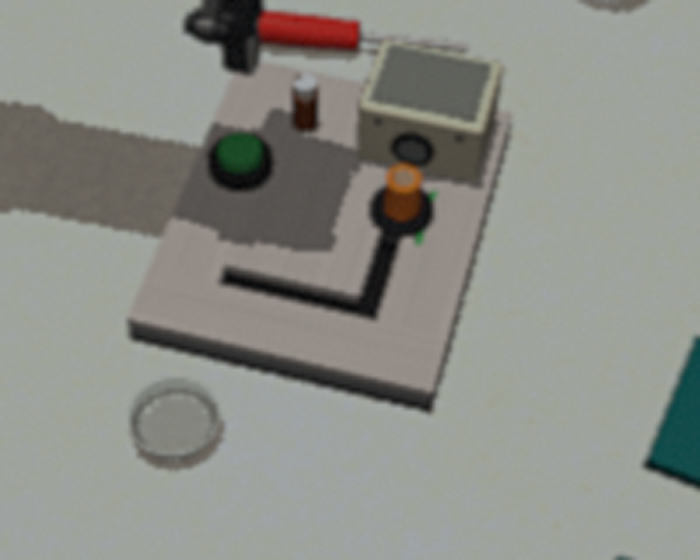

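```bash
python3 - <<'E'
from h import *
f=grab('wrist')
a=f['pixels'].astype(int); gm=(a[...,1]>a[...,0]+25)&(a[...,1]>a[...,2]+20)
n_,lab,st,ce=cv2.connectedComponentsWithStats(gm.astype(np.uint8)); i=1+np.argmax(st[1:,4]); print(st[i],ce[i])
for z in (.034,.038,.042): print(z,wr(ray_z(f,[312.5,248],z)), np.ptp(wr(ray_z(f,[288,248],z))[1]-wr(ray_z(f,[337,248],z))[1]), wr(ray_z(f,[337,248],z))[1]-wr(ray_z(f,[288,248],z))[1])
E
```

```text
[ 289  221   49   52 1932] [312.80538302 247.19409938]
0.034 [-65.72809385  48.78470736  34.        ] 0.0 29.79043967022846
0.038 [-67.00372714  48.8523198   38.        ] 0.0 29.268475370586756
0.042 [-68.27936044  48.91993224  42.        ] 0.0 28.746511070945097
```

>>> {"name": "apply_moves", "arguments": {
  "commands": [
    [0,25,-1.3,-0.6,0,0,0],
    [0,45,-1.3,-0.6,0,0,0],
    [0,60,-1.3,-0.6,0,0,0],
    [0,67,-1.3,-0.6,0,0,0],
    [0,70,-1.3,-0.6,0,0,0],
    [0,70,-1.3,-0.6,0,0,0]
  ]
}}

```text
clock: 14.15
tcp_pos: [0.5165, 0.0926, 0.0493]
orientation: [-0.129, 1.567, 0.128]
contact_force: [1.1, -0.5, 0.1]
grip_width: 0.0
```

```bash
python3 - <<'E'
from h import *
o=r.get_obs(); print(o['clock'],wr(o['tcp_pos']),o['contact_force'])
f=grab('scene');a=f['pixels'][170:250,270:370]
cv2.imwrite('pics/scene9.png',cv2.resize(a,None,fx=7,fy=7,interpolation=cv2.INTER_CUBIC)[...,::-1])
E
```

```text
14.15 [-67.97916908  49.64705816  49.27544516] [ 1.13356919 -0.47577539  0.12416774]
```

View pics/scene9.png

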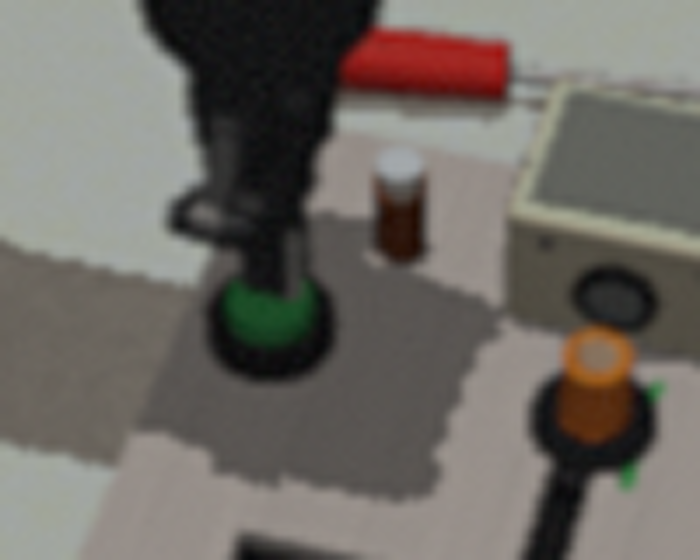

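Now descend in small steps, watching the force.

>>> {"name": "apply_moves", "arguments": {
  "commands": [
    [0,2,0,0,0,0,0],
    [0,4,0,0,0,0,0],
    [0,6,0,0,0,0,0],
    [0,8,0,0,0,0,0],
    [0,8,0,0,0,0,0]
  ]
}}

```text
clock: 14.7
tcp_pos: [0.5167, 0.0929, 0.0415]
orientation: [-0.129, 1.566, 0.129]
contact_force: [0.5, 0.1, 2.6]
grip_width: -0.0001
```

>>> {"name": "apply_moves", "arguments": {
  "commands": [
    [0,1.5,0,0,0,0,0],
    [0,3,0,0,0,0,0],
    [0,3,0,0,0,0,0]
  ]
}}

```text
clock: 15.0
tcp_pos: [0.5168, 0.093, 0.0398]
orientation: [-0.128, 1.566, 0.129]
contact_force: [-3.7, -0.5, 19.3]
grip_width: -0.0002
```

```bash
python3 - <<'E'
from h import *
o=r.get_obs(); print(o['clock'],wr(o['tcp_pos']),o['contact_force'])
f=grab('scene');a=f['pixels'][170:250,270:370]
cv2.imwrite('pics/scene10.png',cv2.resize(a,None,fx=7,fy=7,interpolation=cv2.INTER_CUBIC)[...,::-1])
f=grab('wrist'); save(f,'w10.png')
E
```

```text
15.0 [-67.70272118  49.95643204  39.78673522] [-3.66169044 -0.49866607 19.33753518]
```

View pics/scene10.png

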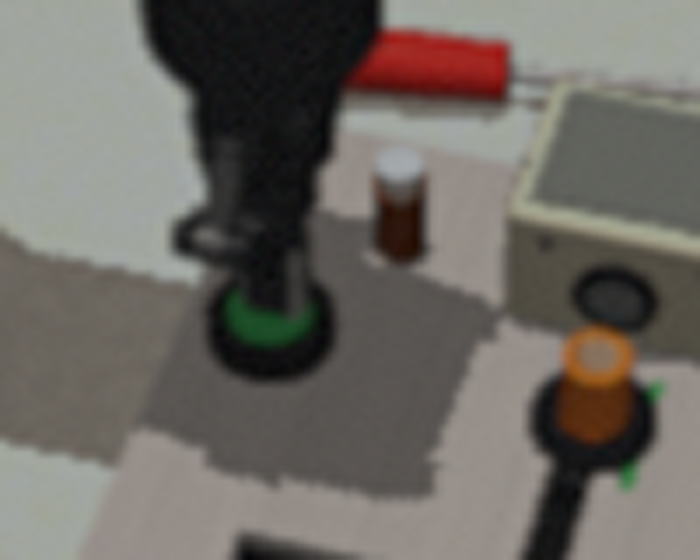

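View pics/w10.png

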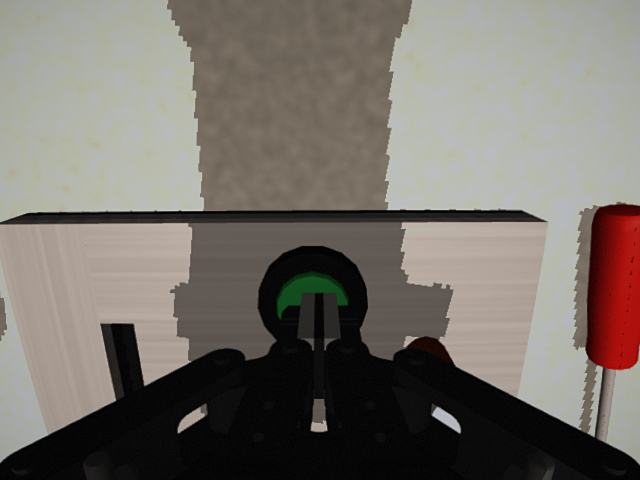

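>>> {"name": "apply_moves", "arguments": {
  "commands": [
    [0,-2,0,0,0,0,0],
    [0,-5,0,0,0,0,0],
    [0,-10,0,0,0,0,0],
    [0,-25,0,0,0,0,0],
    [0,-55,0,0,0,0,0],
    [0,-100,0,0,0,0,0],
    [0,-150,0,-10,0,0,0],
    [0,-190,0,-30,0,0,0],
    [0,-210,0,-50,0,0,0],
    [0,-210,0,-50,0,0,0],
    [0,-210,0,-50,0,0,0],
    [0,-210,0,-50,0,0,0]
  ]
}}

```text
clock: 16.3
tcp_pos: [0.4664, 0.0846, 0.247]
orientation: [-0.13, 1.569, 0.128]
contact_force: [-0.4, -0.8, -0.2]
grip_width: -0.0
```

```bash
python3 - <<'E'
from h import *
o=r.get_obs(); print(o['clock'],wr(o['tcp_pos']),o['contact_force'],o['qvel'].round(3))
f=grab('scene');save(f,'scene11f.png');a=f['pixels'][170:330,240:440]
cv2.imwrite('pics/scene11.png',cv2.resize(a,None,fx=3.5,fy=3.5,interpolation=cv2.INTER_CUBIC)[...,::-1])
f=grab('wrist'); save(f,'w11.png')
for k in ('post_top','slot_end','start_key_top'):
  for q in pinpoint(k,'wrist')[:1]: print(k,q['confidence'],np.array(q['point'])*[640,480],wr(ray_z(f,np.array(q['point'])*[640,480],{'post_top':.06,'slot_end':.024,'start_key_top':.045}[k])))
E
```

```text
16.3 [-118.72721304   49.88593591  246.95206078] [-0.36064739 -0.84738941 -0.23164239] [ 0.003  0.011  0.    -0.002  0.002  0.003 -0.003]
slot_end 0.53 [233.408 356.88 ] [ 46.95751792 -39.86579322  24.        ]
start_key_top 0.73 [315.904 262.224] [-68.04148725  48.98340389  45.        ]
```

View pics/scene11.png

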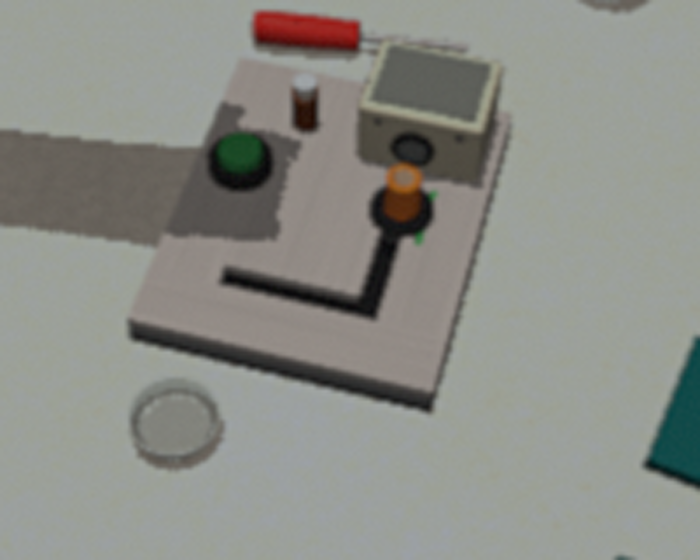

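View pics/w11.png

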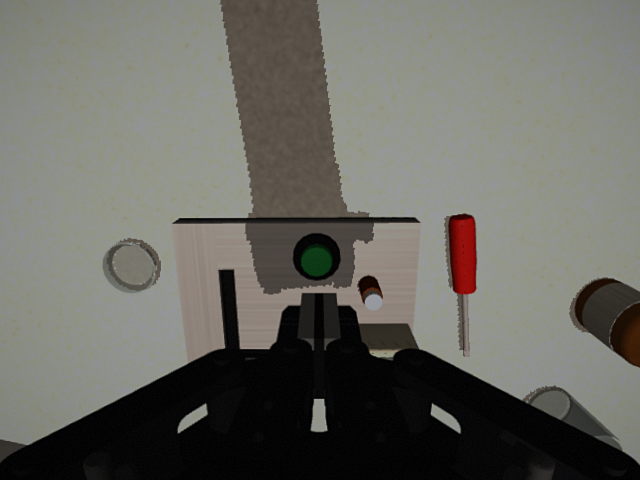

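```bash
python3 -c "
from h import *
print(r.hand_in())"
```

```text
the job is handed in; nothing more can be done
None
```

The shuttle is fully home in front of the lens, and the green key has been pressed and has come back up. I handed the job in at about 16.4 s on the robot's clock, with the arm clear at TCP z = 0.247 m.

- **Shuttle:** I pushed the post with closed fingertips along the first leg to the corner. I then lifted over and pushed it down the second leg until it met the end wall at about 5.5 N. The final scene picture still shows the post top within about 2 mm of where it should be at the slot end, on the slot's centre line.
- **Key:** I pressed it straight down, after the shuttle was home, until it stopped at about 19 N, well above the 4 N it needs. It was back up in the picture taken after I lifted off. The key's travel was not read directly, so I inferred full travel from the force and from how far the tool moved down.
- **Everything else:** In the last scene picture the vial, dish and screwdriver stand where they were at the start. The last wrist picture shows the reagent bottle and beaker standing. I did not re-check the wash bottle or the tube block, but the arm never went near them.
- **Disagreement:** After the shuttle reached the end, two readings from the trained network were off. It put the post top about 4 mm from where I measured it, and it once mistook the slot corner for the slot end. I relied on the pictures, the contact force and the arm's position instead.

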